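Close the wet painting in its carrier and turn the carrier over

ROBOT

A 6-joint arm with a two-finger parallel gripper is mounted at the origin on the work surface. World frame = base frame: x ahead of the robot, y to its left, z up, the work surface at z = 0. Lengths are in mm, angles in rad, forces in N, time in s.
With the tool pointing down it reaches from about 300 to 750 mm from the base axis. Payload 8.5 kg.
Tool frame: the origin (TCP) lies midway between the tips of the shut fingers; the grasp point (between the pads) lies 19 mm behind it; z points along the fingers, y is the line along which they close (so a half turn about z gives the same grasp; the last joint's range is limited). The gripper opens to 85 mm and grips with 20 to 120 N. Pads are 22 mm wide; open, the fingers measure 114 mm over their backs; the gripper's body (76 mm by 85 mm) begins 54 mm behind the grasp point. The pads swing forward as they close: fully open they stand 13 mm farther back than shut.
Start: joints at [1.005, 0.381, 1.297, -0, 1.464, -0.215], TCP at [188.998, 516.488, 231.322] pointing down, gripper open.
Joint ranges: [-3.11, 3.11], [-0.89, 2.33], [0.22, 2.48], [-1.42, 4.56], [0.17, 2.85], [-2.88, 2.88]. Speed limits (rad/s): [2.39, 2.39, 3.14, 3.14, 3.14, 3.14].

INTERFACE

Orientations are given as a unit quaternion [x, y, z, w].
In Python, from station import get_state, snapshot, get_calibration, finish_job gives the robot as it stands. The module is installed in compiled form; this text tells all that it offers.
- The arm moves only by the tool drive_tool, never from a script. Its argument "commands" is a list of rows, each an object with "delta_rot": the turn, a rotation vector about the world's x, y, z in degrees, a list of three; "linear": the shift along the world's x, y, z in m, a list of three; "grip": the closure, from 0 (fully open) to 1 (shut). In form: [{"delta_rot": [wx, wy, wz], "linear": [tx, ty, tz], "grip": grip}, ...]. A call has exactly 5 rows; each row is the pose to reach, as a shift and turn from the pose commanded when the call began; what a row does not reach only later rows make up. A row lasts 1/8 s, in which the tool goes at most 62.5 mm and 10.7 degrees, less where a joint would pass 70% of its speed; a pose out of reach is approached as far as the arm can. A call with a gripper value outside its range is refused whole. The fingers move at their own pace and stop on an object; "squeeze" is the grip in N (left out, the last holds). Time passes only in rows, so rows that repeat a pose let the fingers close, or fill a call up. It gives the time, the measured TCP pose, the force, the opening and the grip force at its end, in the units of the state.
- get_state(): the state, without advancing time (a new reading comes with each control period).
- snapshot(name): name is "side" or "top"; returns the picture (420x560x3 uint8, blue, green, red); there is no depth.
- get_calibration(name): a dict with "fovy" (degrees; the focal length in pixels is half the picture's height over the tangent of half this angle, whatever the lens; pixels are square), "cx", "cy" (the principal point, pixels), "k1" (the pictures are not rectified: a ray, as slopes to the right and down, at radius r is drawn at 1 + k1 r^2 times it, then the intrinsics apply), "R" (3x3) and "t" (3): a world point X has camera coordinates R X + t. Camera axes: x right, y down, z forward; pixel columns grow to the right and rows downward; lengths in mm; the calibration is good to about 2 mm. A picture is of the moment at which its call begins. get_calibration takes no time and is no camera call.
- finish_job(): hands the job in; it is judged then, once.
The state is a dict: "time": time; "joints": joint angles; "joint_vel": joint speeds; "effort": joint torques, N m; "tool_pos": TCP position; "ee_rot": TCP orientation; "force": force on the tool from outside, world axes, zero at the start; "ft_torque": the same for the moment, N m; "grip_width": finger opening in mm; "grasp_force": force on a finger pad.
Only numpy, scipy, OpenCV 4.12 (cv2) and the standard library are available. Lean on these libraries where they do the work, as an engineer would, in place of code of your own. Each camera call takes 0.05 s, during which the arm holds its last target. There are 200 camera calls.

TASK

The freshly painted panel should dry face down, away from dust: shut the lid of the carrier that holds it, then turn that carrier over and lay it flat on the table with the lid underneath and the panel still shut inside. Lay it down gently, without letting it flop over, and leave the empty carrier alone.

Things in the scene. Friction and masses are not known exactly. Their poses are not given: they have to be found in the camera images.
- carrier: Loaded carrier: dark wooden clamshell box, 110 (x) x 90 (y) x 30 mm shut, 0.4 kg. Origin: centre of its tray's underside; x from handle to hinge end (at 55 mm), z up out of the tray. Handle: black tube, 14 mm thick, 72 mm long along y, axis at x -100, z 15 mm, 38 mm clear of the box; it spins on its rod, so the box swings round a gripped handle. The table is free 190 mm beyond the hinge end.
- carrier_lid (a joint): Lid of the loaded carrier, dark wood, 110 x 90 x 12 mm, hinged along the carrier's y at x 55, z 18 mm. In rad: 0 shut (its top 30 mm above the table), 1.57 upright; starts at 1.7 to 2.05, leaning away from the handle, top edge 110 to 130 mm high. The stiff hinge (about 1 N at the edge) holds it where it is left, even upside down; no latch.
- panel: Painted wood panel, 92 x 72 x 10 mm, 40 g, lying loose in the tray of the loaded carrier, face up, with 4 mm of play all round. Origin: centre of its unpainted back; z points out of the painted face.
- spare: The empty carrier, same make and size, also open, with the same frame. It is to be left alone.
Not all that is in view belongs to the job. What is shaped like the carrier but blue or turquoise is not meant.

How it is judged:
By the outcome, as a careful person would: the job done as asked, in the order asked, and still so for the second after the job is handed in, with the robot touching nothing.
It also fails if it takes over 58 s, if anything falls off the work surface, if the arm or the gripper's body presses on something with over 40 N, if the wrist force passes 120 N, or if a joint passes its speed limit or range.

## Working session

There is one attempt and no reset: what is moved stays moved. The work goes in short steps, Python scripts to look and compute and a tool call to move; the robot and the scene stay as the last step left them, time stands still between calls to the robot, and variables do not carry over. Pictures are saved under pics/ and viewed, at most 10 in all, crops included, and the job is handed in when it is done.

Besides the shell and the picture viewer there is one more tool, called after "Emit:" as name([rows], argument=value, ...), one row to a line, values as JSON. drive_tool: Moves the arm, as the interface text tells. Its arguments: {"type":"object","properties":{"commands":{"type":"array"},"squeeze":{"type":"number"}},"required":["commands"]}

```bash
mkdir -p pics; python3 - <<'E'
from station import *
import cv2
for n in("side","top"):
    cv2.imwrite(f"pics/{n}0.png",snapshot(n)); c=get_calibration(n); print(n,c)
print(get_state())
E
```

```text
side {'fovy': 50.62095695592029, 'cx': 282.9752317697856, 'cy': 212.2567115639659, 'k1': -0.1439164644636297, 'R': array([[-0.70452648, -0.70950852,  0.0154952 ],
       [-0.55086347,  0.53296895, -0.64225659],
       [ 0.44742807, -0.46102252, -0.76633306]]), 't': array([440.1969743 , 314.50855998, 622.29565079])}
top {'fovy': 56.802865720565705, 'cx': 282.00245902944937, 'cy': 207.7632733258055, 'k1': 0.005119965844728951, 'R': array([[ 0.08871482, -0.99604008,  0.00581777],
       [-0.97532246, -0.08805215, -0.20246707],
       [ 0.20217758,  0.01228763, -0.97927179]]), 't': array([-18.63647391, 572.06207974, 814.12930239])}
{'time': 0.1, 'joints': array([ 1.00473262e+00,  3.81173698e-01,  1.29813208e+00,  1.60299030e-05,
        1.46358162e+00, -2.15302107e-01]), 'joint_vel': array([ 0.00168803, -0.00214989, -0.00385015,  0.0007366 ,  0.0019048 ,
       -0.00117869]), 'effort': array([ 3.32503791e-03, -4.49224555e+01, -2.31654310e+01, -2.15592754e-04,
        3.64959633e-03, -4.52143155e-06]), 'tool_pos': array([188.85470458, 516.3039413 , 230.76714242]), 'ee_rot': array([ 1.74483924e-01,  9.84659810e-01, -5.95559571e-04, -2.53900981e-04]), 'force': array([-0.005712  , -0.83211503,  0.34161682]), 'ft_torque': array([ 0.02125976, -0.03851678, -0.00143765]), 'grasp_force': 0.0, 'grip_width': 85.52812292065896}
```

View pics/side0.png

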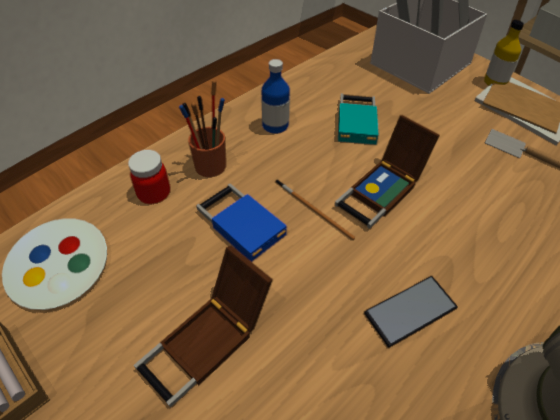

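View pics/top0.png

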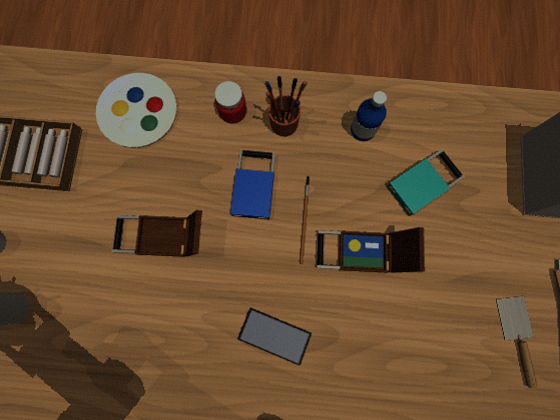

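The two views show these candidates (top-view pixels):
- Dark open carrier holding the panel, at (365,250); side view (380,185).
- Empty dark carrier at (165,235).
- Blue box at (253,190).
- Turquoise box at (425,183).

I choose the dark one with the panel. Next is a close crop to check it and measure.

```bash
cat > h.py <<'E'
import numpy as np, cv2
from station import *
def cam(n):
    c=get_calibration(n); f=210/np.tan(np.radians(c["fovy"])/2)
    return c,np.array([[f,0,c["cx"]],[0,f,c["cy"]],[0,0,1.]]),np.array([c["k1"],0,0,0,0.])
def ray(n,px):
    c,K,d=cam(n); u=cv2.undistortPoints(np.array([[px]],float),K,d)[0,0]
    return -c["R"].T@c["t"], c["R"].T@np.array([u[0],u[1],1])
def atz(n,px,z):
    o,v=ray(n,px); return o+v*(z-o[2])/v[2]
def proj(n,X):
    c,K,d=cam(n); return cv2.projectPoints(np.atleast_2d(np.array(X,float)),cv2.Rodrigues(c["R"])[0],c["t"],K,d)[0][:,0]
E
python3 - <<'E'
import cv2,numpy as np
a=cv2.imread("pics/top0.png")[215:285,305:435]; a=cv2.convertScaleAbs(cv2.resize(a,None,fx=6,fy=6,interpolation=cv2.INTER_CUBIC),alpha=1.8)
cv2.imwrite("pics/c1.png",a)
b=cv2.imread("pics/side0.png")[110:230,325:445]; b=cv2.convertScaleAbs(cv2.resize(b,None,fx=5,fy=5,interpolation=cv2.INTER_CUBIC),alpha=1.6)
cv2.imwrite("pics/c2.png",b)
E
```

```text
(no output)
```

View pics/c1.png

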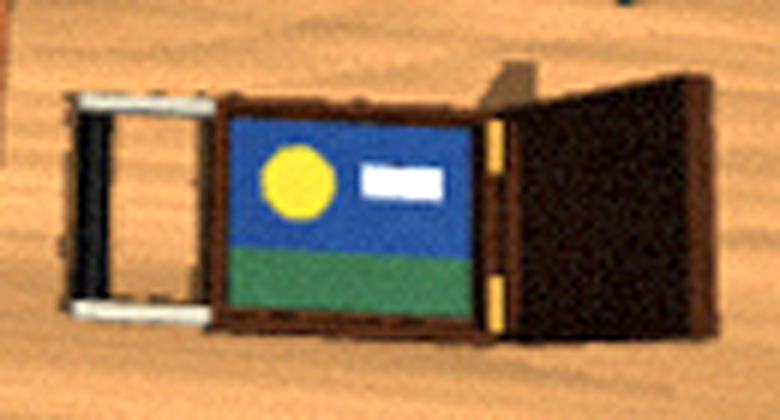

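View pics/c2.png

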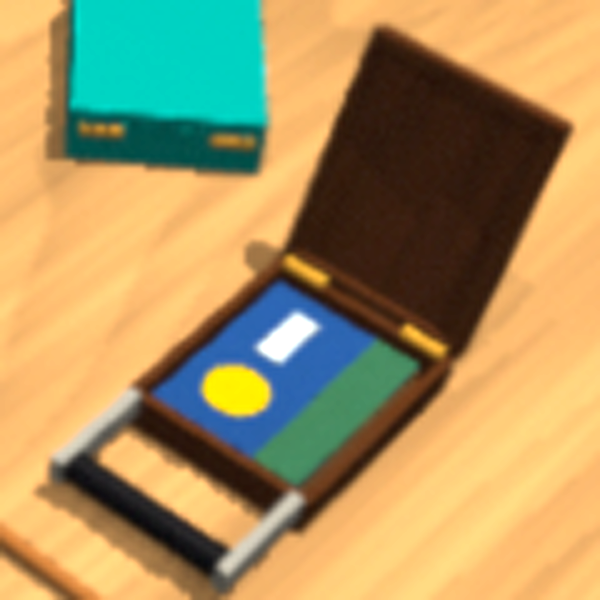

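The crops confirm the choice: dark tray with the painted panel and an open lid. In top-view pixels the handle is near (320,250), the hinge near (387,252) and the lid's top edge near (420,250). I'll fit the pose next.

```bash
python3 - <<'E'
from h import *
from scipy.optimize import least_squares
T=np.array([(218,98),(210,330),(93,108),(90,302),(690,78),(690,337)],float)/6+[305,215]
S=np.array([(138,390),(300,494),(75,468),(222,562),(380,35),(568,130)],float)/5+[325,110]
def pts(p):
    x,y,a,th=p; c,s=55-110*np.cos(th),18+110*np.sin(th)
    L=np.array([(-55,45,18),(-55,-45,18),(-100,36,15),(-100,-36,15),(c,45,s),(c,-45,s)])
    R=np.array([[np.cos(a),-np.sin(a),0],[np.sin(a),np.cos(a),0],[0,0,1]])
    return L@R.T+[x,y,0]
o0=atz("top",(365,250),14)
f=lambda p:np.r_[proj("top",pts(p))-T,proj("side",pts(p))-S].ravel()
r=least_squares(f,[o0[0],o0[1],-np.pi/2,1.9],x_scale=[10,10,.1,.1],loss="soft_l1")
np.set_printoptions(precision=2,suppress=True)
x,y,a,th=r.x; print(r.x,f(r.x).reshape(-1,2)); print(pts(r.x)); 
u=np.array([np.cos(a),np.sin(a)]);print("u",u,"hinge",r.x[:2]+55*u)
from scipy.spatial.transform import Rotation as Ro
print(Ro.from_quat(get_state()["ee_rot"]).as_matrix())
E
```

```text
[ 494.38 -163.85   -1.54    1.91] [[-0.79 -0.58]
 [-0.53 -0.18]
 [ 0.44  0.64]
 [-0.23 -0.57]
 [-0.55 -0.36]
 [ 0.09  0.59]
 [-1.72 -0.61]
 [ 2.15  2.2 ]
 [ 0.39 -0.97]
 [ 0.27  0.01]
 [-0.   -1.82]
 [ 0.48 -0.18]]
[[ 537.65 -107.48   18.  ]
 [ 447.69 -110.28   18.  ]
 [ 527.25  -62.78   15.  ]
 [ 455.29  -65.02   15.  ]
 [ 542.22 -254.32  121.62]
 [ 452.27 -257.13  121.62]]
u [ 0.03 -1.  ] hinge [ 496.1  -218.83]
[[-0.94  0.34 -0.  ]
 [ 0.34  0.94 -0.  ]
 [ 0.   -0.   -1.  ]]
```

Emit:
drive_tool([
  {"delta_rot":[0,0,4.4],"linear":[0.021,-0.055,0],"grip":1},
  {"delta_rot":[0,0,8.8],"linear":[0.042,-0.11,0],"grip":1},
  {"delta_rot":[0,0,13.2],"linear":[0.063,-0.165,0],"grip":1},
  {"delta_rot":[0,0,17.6],"linear":[0.084,-0.22,0],"grip":1},
  {"delta_rot":[0,0,21.8],"linear":[0.105,-0.275,0],"grip":1},
], squeeze=40)

```text
time: 0.72
tool_pos: [294.1, 239.8, 231.2]
ee_rot: [-0.016, 1.0, -0.0, 0.0]
force: [2.0, 0.9, 0.0]
grip_width: 0.0
grasp_force: 0.0
```

Emit:
drive_tool([
  {"delta_rot":[0,0,0],"linear":[0.021,-0.055,0],"grip":1},
  {"delta_rot":[0,0,0],"linear":[0.042,-0.11,0],"grip":1},
  {"delta_rot":[0,0,0],"linear":[0.063,-0.165,0],"grip":1},
  {"delta_rot":[0,0,0],"linear":[0.084,-0.22,0],"grip":1},
  {"delta_rot":[0,0,0],"linear":[0.105,-0.275,0],"grip":1},
])

```text
time: 1.35
tool_pos: [399.2, -35.5, 231.3]
ee_rot: [-0.015, 1.0, 0.0, 0.0]
force: [0.7, 0.8, -0.6]
grip_width: -0.2
grasp_force: 0.0
```

Emit:
drive_tool([
  {"delta_rot":[0,0,0],"linear":[0.021,-0.055,0],"grip":1},
  {"delta_rot":[0,0,0],"linear":[0.042,-0.11,0],"grip":1},
  {"delta_rot":[0,0,0],"linear":[0.063,-0.165,0],"grip":1},
  {"delta_rot":[0,0,0],"linear":[0.084,-0.22,0],"grip":1},
  {"delta_rot":[0,0,0],"linear":[0.1,-0.272,0],"grip":1},
])

```text
time: 1.98
tool_pos: [499.4, -307.4, 230.8]
ee_rot: [-0.015, 1.0, 0.0, -0.0]
force: [0.5, -0.1, 0.2]
grip_width: -0.2
grasp_force: 0.0
```

Emit:
drive_tool([
  {"delta_rot":[0,0,0],"linear":[0,0,-0.04],"grip":1},
  {"delta_rot":[0,0,0],"linear":[0,0,-0.08],"grip":1},
  {"delta_rot":[0,0,0],"linear":[0,0,-0.12],"grip":1},
  {"delta_rot":[0,0,0],"linear":[0,0,-0.15],"grip":1},
  {"delta_rot":[0,0,0],"linear":[0,0.008,-0.15],"grip":1},
])

```text
time: 2.6
tool_pos: [498.0, -296.8, 79.3]
ee_rot: [-0.015, 1.0, 0.002, -0.002]
force: [0.5, 0.1, 0.5]
grip_width: -0.0
grasp_force: 0.0
```

Emit:
drive_tool([
  {"delta_rot":[0,0,0],"linear":[0,0.011,0.002],"grip":1},
  {"delta_rot":[0,0,0],"linear":[0,0.022,0.004],"grip":1},
  {"delta_rot":[0,0,0],"linear":[0,0.033,0.006],"grip":1},
  {"delta_rot":[0,0,0],"linear":[0,0.044,0.008],"grip":1},
  {"delta_rot":[0,0,0],"linear":[0,0.055,0.01],"grip":1},
])

```text
time: 3.22
tool_pos: [499.0, -241.7, 91.6]
ee_rot: [-0.015, 1.0, -0.0, 0.0]
force: [0.3, -0.4, 0.1]
grip_width: -0.0
grasp_force: 0.4
```

Emit:
drive_tool([
  {"delta_rot":[0,0,0],"linear":[0,0.011,0.001],"grip":1},
  {"delta_rot":[0,0,0],"linear":[0,0.022,0.002],"grip":1},
  {"delta_rot":[0,0,0],"linear":[0,0.032,0.001],"grip":1},
  {"delta_rot":[0,0,0],"linear":[0,0.042,-0.003],"grip":1},
  {"delta_rot":[0,0,0],"linear":[0,0.052,-0.008],"grip":1},
])

```text
time: 3.85
tool_pos: [499.0, -189.8, 83.0]
ee_rot: [-0.015, 1.0, 0.0, 0.0]
force: [0.8, -0.5, 1.0]
grip_width: 0.1
grasp_force: 0.6
```

```bash
python3 - <<'E'
from h import *
a=cv2.resize(snapshot("side")[110:240,300:460],None,fx=3,fy=3); b=cv2.resize(snapshot("top")[205:295,295:435],None,fx=2.5,fy=2.5)
b=cv2.copyMakeBorder(b,0,a.shape[0]-b.shape[0],0,0,0); cv2.imwrite("pics/d1.png",cv2.convertScaleAbs(np.hstack([a[:,:440],b]),alpha=1.5))
E
```

```text
(no output)
```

View pics/d1.png

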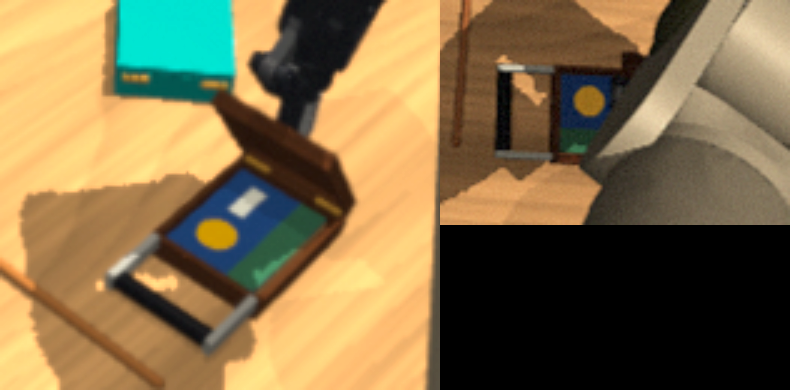

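The lid (crop centre about (285,140)) is past upright and following the finger, and the carrier has not moved. I'll carry on shutting it.

Emit:
drive_tool([
  {"delta_rot":[0,0,0],"linear":[0,0.008,-0.008],"grip":1},
  {"delta_rot":[0,0,0],"linear":[0,0.014,-0.016],"grip":1},
  {"delta_rot":[0,0,0],"linear":[0,0.02,-0.025],"grip":1},
  {"delta_rot":[0,0,0],"linear":[0,0.024,-0.032],"grip":1},
  {"delta_rot":[0,0,0],"linear":[0,0.028,-0.04],"grip":1},
])

```text
time: 4.58
tool_pos: [498.9, -162.2, 42.7]
ee_rot: [-0.015, 1.0, 0.0, -0.0]
force: [-0.7, -1.1, 0.2]
grip_width: -0.4
grasp_force: 0.5
```

Emit:
drive_tool([
  {"delta_rot":[0,0,0],"linear":[0,0.002,-0.005],"grip":1},
  {"delta_rot":[0,0,0],"linear":[0,0.003,-0.009],"grip":1},
  {"delta_rot":[0,0,0],"linear":[0,0.003,-0.011],"grip":1},
  {"delta_rot":[0,0,0],"linear":[0,0.003,-0.012],"grip":1},
  {"delta_rot":[0,0,0],"linear":[0,0.003,-0.013],"grip":1},
])

```text
time: 5.2
tool_pos: [499.1, -159.6, 30.4]
ee_rot: [-0.015, 1.0, -0.0, 0.0]
force: [0.0, 1.2, 0.5]
grip_width: 0.2
grasp_force: 0.6
```

Emit:
drive_tool([
  {"delta_rot":[0,0,0],"linear":[0,0,-0.0004],"grip":1},
  {"delta_rot":[0,0,0],"linear":[0,0,-0.0008],"grip":1},
  {"delta_rot":[0,0,0],"linear":[0,0,-0.0012],"grip":1},
  {"delta_rot":[0,0,0],"linear":[0,0,-0.0016],"grip":1},
  {"delta_rot":[0,0,0],"linear":[0,0,-0.002],"grip":1},
])

```text
time: 5.82
tool_pos: [499.2, -159.6, 29.7]
ee_rot: [-0.015, 1.0, -0.0, 0.001]
force: [-5.5, 2.9, 18.9]
grip_width: 0.0
grasp_force: 9.6
```

Emit:
drive_tool([
  {"delta_rot":[0,0,0],"linear":[0,0,0.02],"grip":1},
  {"delta_rot":[0,0,0],"linear":[0,0,0.06],"grip":1},
  {"delta_rot":[0,0,0],"linear":[-0.002,0.03,0.08],"grip":0.5},
  {"delta_rot":[0,0,0],"linear":[-0.005,0.065,0.08],"grip":0.5},
  {"delta_rot":[0,0,0],"linear":[-0.008,0.096,0.08],"grip":0.5},
])

```text
time: 6.45
tool_pos: [490.9, -62.6, 108.6]
ee_rot: [-0.015, 1.0, -0.0, 0.0]
force: [0.1, 0.2, 0.7]
grip_width: 42.7
grasp_force: 0.0
```

```bash
python3 - <<'E'
from h import *
a=cv2.resize(snapshot("side")[110:240,300:460],None,fx=4,fy=4,interpolation=2); cv2.imwrite("pics/e1.png",cv2.convertScaleAbs(a,alpha=1.6))
s=get_state();print(s["tool_pos"],s["grip_width"],s["ee_rot"])
# predicted handle ends & box corners in crop pixels (pre-move pose)
a=-1.54;R=np.array([[np.cos(a),-np.sin(a),0],[np.sin(a),np.cos(a),0],[0,0,1]])
L=np.array([(-100,36,15),(-100,-36,15),(-55,45,30),(-55,-45,30),(55,-45,30),(55,45,30)])@R.T+[494.4,-163.85,0]
print(((proj("side",L)-[300,110])*4).round())
E
```

```text
[489.88740254 -59.58471386 108.40350279] 42.66645457307129 [-1.57159590e-02  9.99876234e-01  6.11068084e-04 -3.90830961e-04]
[[162. 370.]
 [279. 450.]
 [207. 293.]
 [353. 388.]
 [473. 272.]
 [331. 187.]]
```

View pics/e1.png

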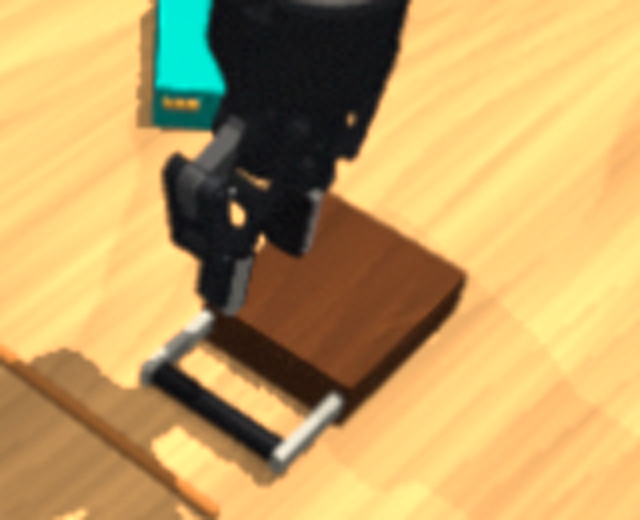

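The lid is shut, and the handle ends at crop pixels (155,370) and (278,455) sit where predicted, so the carrier stayed put. The brush lies close to the left finger, so I'll narrow the opening and descend onto the handle.

Emit:
drive_tool([
  {"delta_rot":[0,0,0],"linear":[0,0,-0.03],"grip":0.67},
  {"delta_rot":[0,0,0],"linear":[0,0,-0.06],"grip":0.67},
  {"delta_rot":[0,0,0],"linear":[0,0,-0.085],"grip":0.67},
  {"delta_rot":[0,0,0],"linear":[0,0,-0.098],"grip":0.67},
  {"delta_rot":[0,0,0],"linear":[0,0,-0.104],"grip":0.67},
])

```text
time: 7.12
tool_pos: [491.1, -63.7, 4.0]
ee_rot: [-0.015, 1.0, 0.0, -0.0]
force: [0.1, -0.3, 0.0]
grip_width: 28.1
grasp_force: 0.0
```

Emit:
drive_tool([
  {"delta_rot":[0,0,0],"linear":[0,0,0],"grip":0.85},
  {"delta_rot":[0,0,0],"linear":[0,0,0],"grip":1},
  {"delta_rot":[0,0,0],"linear":[0,0,0],"grip":1},
  {"delta_rot":[0,0,0],"linear":[0,0,0],"grip":1},
  {"delta_rot":[0,0,0],"linear":[0,0,0],"grip":1},
], squeeze=60)

```text
time: 7.75
tool_pos: [491.2, -63.5, 4.5]
ee_rot: [-0.015, 1.0, -0.0, 0.0]
force: [0.1, 0.1, 0.9]
grip_width: 11.7
grasp_force: 58.7
```

The grip holds at 11.7 mm and 59 N. I'll work out the arc: handle radius 155.7 mm about the lower hinge edge, then mirrored about the lid edge.

```bash
python3 - <<'E'
import numpy as np
def d(b):
    m=b>90; c=180-b if m else b; p=np.radians(c+5.527); r=155.724
    X,Z=155-r*np.cos(p), r*np.sin(p)-15
    return np.array([340-X if m else X,Z])
for b0 in range(0,180,20):
    print(b0,[tuple(int(v) if 0 else round(float(v),1) for v in (.031*q[0],-q[0],q[1])) for q in (d(b0+k)-d(b0) for k in (4,8,12,16,20))])
E
```

```text
0 [(0.0, -1.4, 10.8), (0.1, -3.6, 21.4), (0.2, -6.5, 31.9), (0.3, -10.1, 42.1), (0.4, -14.5, 52.1)]
20 [(0.2, -5.0, 9.6), (0.3, -10.7, 18.9), (0.5, -17.0, 27.7), (0.7, -23.9, 36.1), (1.0, -31.4, 44.0)]
40 [(0.2, -8.0, 7.3), (0.5, -16.5, 14.1), (0.8, -25.5, 20.3), (1.1, -34.9, 25.8), (1.4, -44.6, 30.6)]
60 [(0.3, -10.0, 4.2), (0.6, -20.4, 7.6), (1.0, -30.9, 10.3), (1.3, -41.6, 12.3), (1.6, -52.4, 13.5)]
80 [(0.3, -10.9, 0.5), (0.7, -21.7, 0.2), (1.0, -32.6, 0.2), (1.3, -43.4, 0.5), (1.7, -54.3, 0.0)]
100 [(0.3, -10.8, -1.2), (0.7, -21.5, -3.2), (1.0, -32.0, -5.9), (1.3, -42.3, -9.4), (1.6, -52.4, -13.5)]
120 [(0.3, -9.7, -4.8), (0.6, -19.1, -10.4), (0.9, -28.1, -16.5), (1.1, -36.6, -23.3), (1.4, -44.6, -30.6)]
140 [(0.2, -7.5, -7.9), (0.4, -14.4, -16.3), (0.6, -20.7, -25.1), (0.8, -26.4, -34.4), (1.0, -31.4, -44.0)]
160 [(0.1, -4.3, -10.0), (0.2, -8.0, -20.2), (0.3, -10.9, -30.7), (0.4, -13.1, -41.3), (0.4, -14.5, -52.1)]
```

Emit:
drive_tool([
  {"delta_rot":[0,0,0],"linear":[0,-0.0014,0.0108],"grip":1},
  {"delta_rot":[0,0,0],"linear":[0.0001,-0.0036,0.0214],"grip":1},
  {"delta_rot":[0,0,0],"linear":[0.0002,-0.0065,0.0319],"grip":1},
  {"delta_rot":[0,0,0],"linear":[0.0003,-0.0101,0.0421],"grip":1},
  {"delta_rot":[0,0,0],"linear":[0.0004,-0.0145,0.0521],"grip":1},
])

```text
time: 8.38
tool_pos: [491.4, -78.3, 57.2]
ee_rot: [-0.015, 1.0, 0.0, 0.0]
force: [0.6, -0.0, -0.9]
grip_width: 11.7
grasp_force: 58.8
```

Emit:
drive_tool([
  {"delta_rot":[0,0,0],"linear":[0.0002,-0.005,0.0096],"grip":1},
  {"delta_rot":[0,0,0],"linear":[0.0003,-0.0107,0.0189],"grip":1},
  {"delta_rot":[0,0,0],"linear":[0.0005,-0.017,0.0277],"grip":1},
  {"delta_rot":[0,0,0],"linear":[0.0007,-0.0239,0.0361],"grip":1},
  {"delta_rot":[0,0,0],"linear":[0.001,-0.0314,0.044],"grip":1},
])

```text
time: 9.0
tool_pos: [492.5, -109.9, 101.0]
ee_rot: [-0.015, 1.0, -0.0, 0.0]
force: [0.5, 0.4, -0.3]
grip_width: 11.7
grasp_force: 59.0
```

Emit:
drive_tool([
  {"delta_rot":[0,0,0],"linear":[0.0002,-0.008,0.0073],"grip":1},
  {"delta_rot":[0,0,0],"linear":[0.0005,-0.0165,0.0141],"grip":1},
  {"delta_rot":[0,0,0],"linear":[0.0008,-0.0255,0.0203],"grip":1},
  {"delta_rot":[0,0,0],"linear":[0.0011,-0.0349,0.0258],"grip":1},
  {"delta_rot":[0,0,0],"linear":[0.0014,-0.0446,0.0306],"grip":1},
])

```text
time: 9.62
tool_pos: [493.9, -154.7, 131.5]
ee_rot: [-0.015, 1.0, -0.0, 0.0]
force: [0.0, 1.7, 1.8]
grip_width: 11.8
grasp_force: 59.2
```

```bash
python3 - <<'E'
from h import *
a=cv2.resize(snapshot("side")[60:260,300:500],None,fx=3,fy=3,interpolation=2); cv2.imwrite("pics/f1.png",cv2.convertScaleAbs(a,alpha=1.6))
s=get_state();print(s["tool_pos"],s["grip_width"],s["force"],s["joints"])
E
```

```text
[ 494.27043814 -155.92742335  131.97346971] 12.1015871426933 [1.14550486 1.18545788 2.65729436] [-5.34046754e-01  4.22958897e-01  1.54402591e+00 -5.10922934e-04
  1.17274745e+00 -2.13364793e+00]
```

View pics/f1.png

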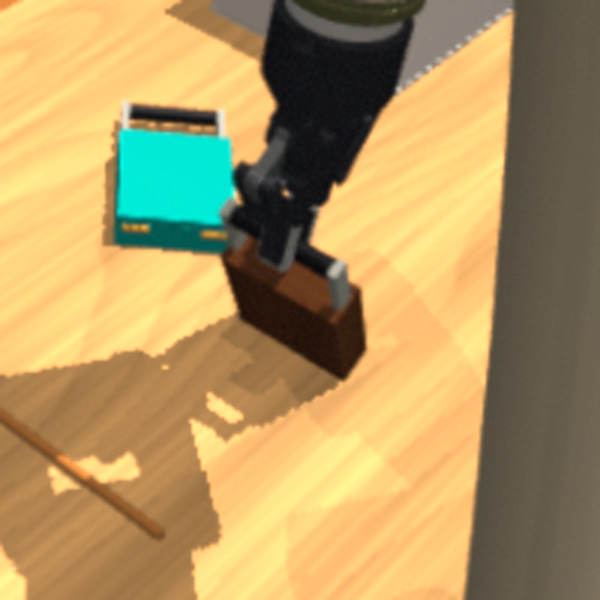

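The box is tilted about 60° on its hinge edge, shut, at crop pixels (295,310), and is clear of the turquoise box. I'll go on through upright.

Emit:
drive_tool([
  {"delta_rot":[0,0,0],"linear":[0.0003,-0.01,0.0042],"grip":1},
  {"delta_rot":[0,0,0],"linear":[0.0006,-0.0204,0.0076],"grip":1},
  {"delta_rot":[0,0,0],"linear":[0.001,-0.0309,0.0103],"grip":1},
  {"delta_rot":[0,0,0],"linear":[0.0013,-0.0416,0.0123],"grip":1},
  {"delta_rot":[0,0,0],"linear":[0.0016,-0.0524,0.0135],"grip":1},
])

```text
time: 10.3
tool_pos: [495.6, -207.4, 144.8]
ee_rot: [-0.015, 1.0, -0.0, 0.0]
force: [2.0, 0.2, 3.6]
grip_width: 11.8
grasp_force: 59.4
```

Emit:
drive_tool([
  {"delta_rot":[0,0,0],"linear":[0.0001,-0.005,0.0005],"grip":1},
  {"delta_rot":[0,0,0],"linear":[0.0003,-0.01,0.0005],"grip":1},
  {"delta_rot":[0,0,0],"linear":[0.0004,-0.015,0.0003],"grip":1},
  {"delta_rot":[0,0,0],"linear":[0.0006,-0.02,0.0002],"grip":1},
  {"delta_rot":[0,0,0],"linear":[0.0008,-0.027,0],"grip":1},
])

```text
time: 10.92
tool_pos: [496.4, -233.8, 144.7]
ee_rot: [-0.015, 1.0, -0.0, 0.0]
force: [2.2, -0.3, 5.7]
grip_width: 11.5
grasp_force: 59.7
```

```bash
python3 - <<'E'
from h import *
a=cv2.resize(snapshot("side")[60:260,300:500],None,fx=3,fy=3,interpolation=2); cv2.imwrite("pics/f2.png",cv2.convertScaleAbs(a,alpha=1.6))
s=get_state();print(s["tool_pos"],s["grip_width"],s["force"],s["ft_torque"])
E
```

```text
[ 496.54152855 -234.50549947  144.70553987] 11.592857460157395 [ 2.34573823 -0.16715648  4.95600353] [ 0.07307748 -0.40920211 -0.05804175]
```

View pics/f2.png

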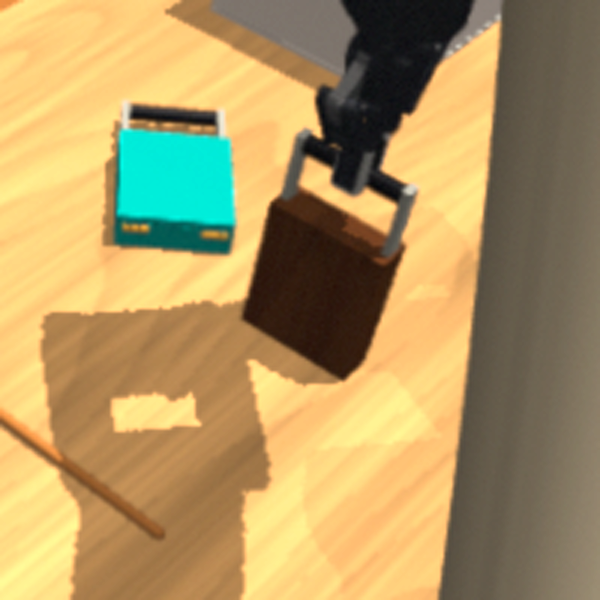

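The carrier now stands upright on its hinge end and is still shut, at crop pixels (325,285). The tool reads about 5 N pushing up. I'll go over the lid edge.

Emit:
drive_tool([
  {"delta_rot":[0,0,0],"linear":[0.0001,-0.005,0.0005],"grip":1},
  {"delta_rot":[0,0,0],"linear":[0.0003,-0.01,0.0007],"grip":1},
  {"delta_rot":[0,0,0],"linear":[0.0004,-0.015,0.0007],"grip":1},
  {"delta_rot":[0,0,0],"linear":[0.0006,-0.021,0.0005],"grip":1},
  {"delta_rot":[0,0,0],"linear":[0.0008,-0.027,0.0002],"grip":1},
])

```text
time: 11.6
tool_pos: [497.0, -260.9, 144.7]
ee_rot: [-0.015, 1.0, -0.0, -0.0]
force: [1.7, 0.1, 4.6]
grip_width: 11.6
grasp_force: 59.4
```

Emit:
drive_tool([
  {"delta_rot":[0,0,0],"linear":[0.0002,-0.0054,-0.0005],"grip":1},
  {"delta_rot":[0,0,0],"linear":[0.0003,-0.0108,-0.0012],"grip":1},
  {"delta_rot":[0,0,0],"linear":[0.0005,-0.016,-0.0021],"grip":1},
  {"delta_rot":[0,0,0],"linear":[0.0007,-0.0215,-0.0032],"grip":1},
  {"delta_rot":[0,0,0],"linear":[0.0008,-0.0268,-0.0045],"grip":1},
])

```text
time: 12.22
tool_pos: [497.8, -287.6, 140.1]
ee_rot: [-0.015, 1.0, -0.0, -0.0]
force: [2.0, -0.6, 3.3]
grip_width: 11.6
grasp_force: 59.4
```

```bash
python3 - <<'E'
from h import *
a=cv2.resize(snapshot("side")[60:260,300:500],None,fx=3,fy=3,interpolation=2); cv2.imwrite("pics/f3.png",cv2.convertScaleAbs(a,alpha=1.6))
s=get_state();print(s["tool_pos"],s["grip_width"],s["force"],s["ft_torque"])
E
```

```text
[ 497.74834387 -288.21672502  139.94491999] 11.603502808522878 [ 1.29526337 -0.61516405  3.77055472] [-0.25303893 -0.45850073 -0.02184415]
```

View pics/f3.png

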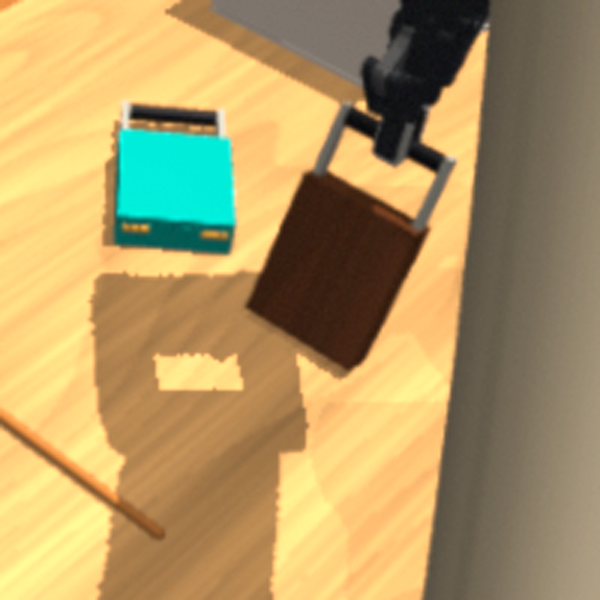

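It leans the right way at about 110°, with the pivot edge unmoved near (300,340). I'll continue the lowering.

Emit:
drive_tool([
  {"delta_rot":[0,0,0],"linear":[0.0001,-0.0053,-0.0015],"grip":1},
  {"delta_rot":[0,0,0],"linear":[0.0003,-0.0104,-0.0032],"grip":1},
  {"delta_rot":[0,0,0],"linear":[0.0005,-0.0156,-0.005],"grip":1},
  {"delta_rot":[0,0,0],"linear":[0.0006,-0.0206,-0.0069],"grip":1},
  {"delta_rot":[0,0,0],"linear":[0.0008,-0.0256,-0.009],"grip":1},
])

```text
time: 12.9
tool_pos: [498.6, -313.1, 131.0]
ee_rot: [-0.015, 1.0, 0.0, -0.0]
force: [2.2, -1.9, 2.4]
grip_width: 11.6
grasp_force: 59.2
```

Emit:
drive_tool([
  {"delta_rot":[0,0,0],"linear":[0.0003,-0.0097,-0.0048],"grip":1},
  {"delta_rot":[0,0,0],"linear":[0.0006,-0.0191,-0.0104],"grip":1},
  {"delta_rot":[0,0,0],"linear":[0.0009,-0.0281,-0.0165],"grip":1},
  {"delta_rot":[0,0,0],"linear":[0.0011,-0.0366,-0.0233],"grip":1},
  {"delta_rot":[0,0,0],"linear":[0.0014,-0.0446,-0.0306],"grip":1},
])

```text
time: 13.52
tool_pos: [499.9, -358.0, 99.9]
ee_rot: [-0.015, 1.0, 0.0, -0.0]
force: [2.2, -1.3, -0.1]
grip_width: 11.9
grasp_force: 59.0
```

Emit:
drive_tool([
  {"delta_rot":[0,0,0],"linear":[0.0002,-0.0075,-0.0079],"grip":1},
  {"delta_rot":[0,0,0],"linear":[0.0004,-0.0144,-0.0163],"grip":1},
  {"delta_rot":[0,0,0],"linear":[0.0006,-0.0207,-0.0251],"grip":1},
  {"delta_rot":[0,0,0],"linear":[0.0008,-0.0264,-0.0344],"grip":1},
  {"delta_rot":[0,0,0],"linear":[0.001,-0.0314,-0.044],"grip":1},
])

```text
time: 14.15
tool_pos: [500.9, -388.9, 55.8]
ee_rot: [-0.015, 1.0, 0.0, -0.0]
force: [1.8, -1.1, -1.5]
grip_width: 11.7
grasp_force: 58.9
```

Emit:
drive_tool([
  {"delta_rot":[0,0,0],"linear":[0.0001,-0.0025,-0.005],"grip":1},
  {"delta_rot":[0,0,0],"linear":[0.0001,-0.0043,-0.01],"grip":1},
  {"delta_rot":[0,0,0],"linear":[0.0002,-0.0062,-0.015],"grip":1},
  {"delta_rot":[0,0,0],"linear":[0.0002,-0.008,-0.0202],"grip":1},
  {"delta_rot":[0,0,0],"linear":[0.0003,-0.0095,-0.0255],"grip":1},
])

```text
time: 14.78
tool_pos: [501.2, -398.2, 30.7]
ee_rot: [-0.015, 1.0, 0.0, -0.0]
force: [0.9, 1.6, -1.7]
grip_width: 11.3
grasp_force: 58.8
```

```bash
python3 - <<'E'
from h import *
a=cv2.resize(snapshot("side")[60:260,300:500],None,fx=3,fy=3,interpolation=2); cv2.imwrite("pics/f4.png",cv2.convertScaleAbs(a,alpha=1.6))
s=get_state();print(s["tool_pos"],s["grip_width"],s["force"],s["ft_torque"])
E
```

```text
[ 501.07727073 -398.28381508   30.05894971] 11.413907326757254 [ 1.08053     0.2417962  -2.65646892] [-0.03682006 -0.12496806 -0.15470663]
```

View pics/f4.png

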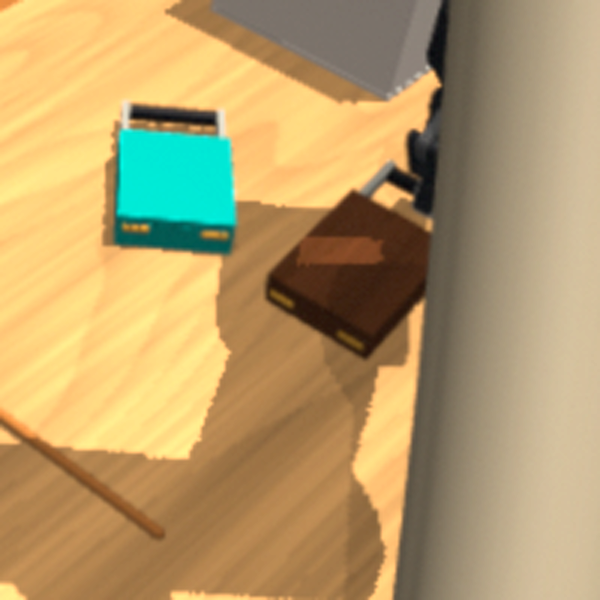

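The box is nearly flat with the lid underneath and the hinge end facing the brush. That was my tenth picture, so from here I'll go by the forces.

Emit:
drive_tool([
  {"delta_rot":[0,0,0],"linear":[0,-0.001,-0.004],"grip":1},
  {"delta_rot":[0,0,0],"linear":[0,-0.002,-0.008],"grip":1},
  {"delta_rot":[0,0,0],"linear":[0.0001,-0.003,-0.012],"grip":1},
  {"delta_rot":[0,0,0],"linear":[0.0001,-0.0035,-0.016],"grip":1},
  {"delta_rot":[0,0,0],"linear":[0.0001,-0.004,-0.0195],"grip":1},
])

```text
time: 15.45
tool_pos: [501.4, -402.5, 11.4]
ee_rot: [-0.015, 1.0, -0.0, 0.0]
force: [0.1, -0.2, -1.8]
grip_width: 11.6
grasp_force: 58.8
```

Emit:
drive_tool([
  {"delta_rot":[0,0,0],"linear":[0,-0.0003,-0.0015],"grip":1},
  {"delta_rot":[0,0,0],"linear":[0,-0.0006,-0.003],"grip":1},
  {"delta_rot":[0,0,0],"linear":[0,-0.0008,-0.0045],"grip":1},
  {"delta_rot":[0,0,0],"linear":[0,-0.001,-0.0058],"grip":1},
  {"delta_rot":[0,0,0],"linear":[0,-0.001,-0.0065],"grip":1},
])

```text
time: 16.08
tool_pos: [501.4, -403.2, 5.0]
ee_rot: [-0.015, 1.0, 0.0, -0.0]
force: [0.9, 0.9, -1.1]
grip_width: 11.3
grasp_force: 58.8
```

Emit:
drive_tool([
  {"delta_rot":[0,0,0],"linear":[0,0,-0.0005],"grip":1},
  {"delta_rot":[0,0,0],"linear":[0,0,-0.001],"grip":1},
  {"delta_rot":[0,0,0],"linear":[0,0,-0.0013],"grip":1},
  {"delta_rot":[0,0,0],"linear":[0,0,-0.0013],"grip":1},
  {"delta_rot":[0,0,0],"linear":[0,0,-0.0013],"grip":1},
])

```text
time: 16.7
tool_pos: [501.5, -403.4, 4.1]
ee_rot: [-0.015, 1.0, -0.0, 0.0]
force: [-1.3, 2.0, 2.2]
grip_width: 11.8
grasp_force: 59.3
```

It now rests on the table: the force has turned upward at the original handle height. I'll release, rise and back off.

Emit:
drive_tool([
  {"delta_rot":[0,0,0],"linear":[0,0,0],"grip":0.8},
  {"delta_rot":[0,0,0],"linear":[0,0,0],"grip":0.67},
  {"delta_rot":[0,0,0],"linear":[0,0,0],"grip":0.67},
  {"delta_rot":[0,0,0],"linear":[0,0,0],"grip":0.67},
  {"delta_rot":[0,0,0],"linear":[0,0,0.005],"grip":0.67},
])

```text
time: 17.32
tool_pos: [501.2, -403.2, 8.6]
ee_rot: [-0.015, 1.0, 0.0, -0.0]
force: [-0.4, 0.3, -0.1]
grip_width: 28.2
grasp_force: 0.0
```

Emit:
drive_tool([
  {"delta_rot":[0,0,0],"linear":[0,0,0.01],"grip":0.67},
  {"delta_rot":[0,0,0],"linear":[0,0,0.03],"grip":0.67},
  {"delta_rot":[0,0,0],"linear":[0,0,0.07],"grip":0.67},
  {"delta_rot":[0,0,0],"linear":[0,0,0.12],"grip":0.67},
  {"delta_rot":[0,0,0],"linear":[0,0,0.17],"grip":0.67},
])

```text
time: 17.95
tool_pos: [501.3, -403.1, 181.3]
ee_rot: [-0.015, 1.0, -0.0, 0.0]
force: [0.4, -1.4, -0.1]
grip_width: 28.3
grasp_force: 0.0
```

Emit:
drive_tool([
  {"delta_rot":[0,0,0],"linear":[-0.03,0,0.04],"grip":0.67},
  {"delta_rot":[0,0,0],"linear":[-0.07,0,0.06],"grip":0.67},
  {"delta_rot":[0,0,0],"linear":[-0.12,0,0.06],"grip":0.67},
  {"delta_rot":[0,0,0],"linear":[-0.16,0,0.06],"grip":0.67},
  {"delta_rot":[0,0,0],"linear":[-0.2,0,0.06],"grip":0.67},
])

```text
time: 18.58
tool_pos: [300.0, -403.0, 239.7]
ee_rot: [-0.015, 1.0, -0.001, 0.0]
force: [0.4, -0.0, 1.0]
grip_width: 28.1
grasp_force: 0.0
```

```bash
python3 - <<'E'
from h import *
s=get_state();print(s["time"],s["tool_pos"],s["force"])
# numeric check: dark-wood blob vs the predicted flat outline (local X 85..195, z 30 top) in both cameras
u=np.array([.031,-1]);v=np.array([1,.031]);o=np.array([494.4,-163.85])
c=lambda X,Y,z:np.r_[o+X*u+Y*v,z]
for n in("side","top"):
    im=snapshot(n); cv2.imwrite(f"pics/z_{n}.png",im)
    P=np.array([c(X,Y,z) for X in(85,195) for Y in(-45,45) for z in(0,30)])
    hull=cv2.convexHull(proj(n,P).astype(np.float32)).astype(np.int32)
    m=np.zeros(im.shape[:2],np.uint8);cv2.fillConvexPoly(m,hull,1)
    L=im.max(2); ring=cv2.dilate(m,np.ones((31,31)))
    hsv=cv2.cvtColor(im,cv2.COLOR_BGR2HSV)
    dark=((L<95)&(ring>0)).astype(np.uint8)
    print(n,"hull",cv2.boundingRect(hull),"dark in hull",(dark&m).sum()/m.sum(),"dark ring",(dark&(1-m)).sum()/(ring-m).sum())
    k,lab,st,ce=cv2.connectedComponentsWithStats(dark); print(st[1:][st[1:,4]>60])
    print("handle px",proj(n,[c(240,-36,15),c(240,36,15)]).round(1).tolist())
    b=(hsv[...,0]>85)&(hsv[...,0]<130)&(hsv[...,1]>90)&(ring>0); print("blue",b.sum())
E
```

```text
18.575 [ 300.02215679 -403.04331679  239.74824817] [ 0.42922726 -0.0372393   0.97865903]
side hull (387, 127, 64, 54) dark in hull 0.9574358974358974 dark ring 0.06283783783783783
[[ 388  124   70   57 2090]]
handle px [[454.6, 140.3], [428.4, 126.0]]
blue 14
top hull (398, 233, 54, 44) dark in hull 0.9940882219190541 dark ring 0.23984375
[[ 383  233   84   59 3102]]
handle px [[468.5, 273.6], [467.2, 242.2]]
blue 6
```

The dark blob fills the predicted flat, shut outline in both views (96% and 99%), and the gripper is clear. I'll hand it in.

```bash
python3 -c "
from station import finish_job
print(finish_job())"
```

```text
the job is handed in; nothing more can be done
None
```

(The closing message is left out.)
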